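# Fit a spring nut into the bench rail

### The job

Take the steel spring nut that stands on the bench by its upright tab and fit it into the slot of the aluminium bench rail, at the place marked with brown paper tape: lower it in with its long side along the slot, press it down against its spring, turn it a quarter turn, and let it rise so that its grooves catch both lips of the rail, then let go. Feel for the slot and use no more than a firm finger push: never lean hard on the nut or rail. Leave the other things on the bench where they are.

Things in the scene. Friction and masses are not known exactly. Their poses are not given: they have to be found in the camera images.
- anchor: The loose steel spring nut, about 0.15 kg, 79 mm tall, standing upright on the bench on its sprung foot. Origin: centre of the foot's sole with the spring relaxed, fixed to the nut; z up, x along the nut's long side. Heights below are above this origin. Alike after a half turn about z.
- anchor_tab (a point): Centre of the top of the spring nut's flat upright tab, 79 mm above the origin of anchor. The tab is 30 (x) x 10 (y) mm, from 44 to 79 mm, to be gripped across its 10 mm thickness. Below it a round neck 16 mm across.
- anchor_nut (a point): Centre of the underside of the nut itself, 21 mm above the origin. The nut is 38 (x) x 22 (y) mm and 8.5 mm thick (21 to 29.5 mm). Its top has two grooves parallel to y, 10.5 to 16.5 mm either side of the centre and 3.5 mm deep; outside them stand end ridges 2.5 mm wide. On the 3 mm ribs of the rail the grooves have 1.5 mm play each side.
- anchor_sole (a point): Centre of the sole of the sprung white nylon foot plate, slippery (friction about 0.15), 34 (x) x 20 (y) x 4 mm with rounded edges. It slides up towards the nut by at most 12 mm: it starts to yield at 3 N, then 0.8 N per mm, 12.6 N at its stop, solid beyond.
- rail: Aluminium channel rail fixed to the bench on a grey plinth, slot facing up. Origin: centre of the channel's underside, 8 to 22 mm above the bench; y along the rail (420 mm), x across it, z up. Channel 52 mm wide, 30 mm tall, inside 46 mm wide with its inner floor at z = 3 mm.
- mark: The taped place on the rail where the nut belongs: strips of light brown paper tape 26 mm long on the lips and both flanks. Frame like that of rail, at the same height, shifted along the rail's y (up to 140 mm): origin in the middle of the tape, on the slot's centre line, at the level of the channel's underside.
- mark_lips (a point): Middle of the slot at the taped place, level with the top of the lips, 30 mm above mark's origin. The slot is 24 mm wide: 1 mm free each side of the nut, 2 mm each side of the foot. Lips 3 mm thick; their edges carry ribs 3 mm wide (x = 12 to 15 mm either side) that hang down to z = 23 mm above mark's origin.
- mark_floor (a point): Inner floor at the taped place, 3 mm above mark's origin. z of anchor's origin above mark's: 3 mm: the foot touches the floor. -6.5 mm or lower: the nut is clear below the ribs and turns either way (spring about 10.6 N). -9 mm: spring solid. -3 mm: where it rests with its grooves caught on the ribs.
- dock_a: Black plastic handpiece rest clamped on the rail, holding a dark handpiece 150 mm long across the rail. 46 mm along the rail, about 85 mm tall above its origin, which lies like that of mark. At least 110 mm from mark.
- dock_b: The same black rest, empty, about 82 mm tall above its origin.
- model: Plaster and pink dental arch model, 50 x 66 x 36 mm; leave it.
- jar: Glass jar, 60 mm across, 55 mm tall; leave it.
- flask: Dark drinking flask, 74 mm across, 240 mm tall; leave it.
- wax_knife: Wax knife, 170 mm long; leave it.
- bur_stand: Aluminium block with burs standing in it, 60 x 90 mm, 52 mm tall; leave it.
- bowl: Green mixing bowl, 110 mm across, 55 mm tall; leave it.
- thumb_knob: Round steel thumb knob, 28 mm across, 30 mm tall; leave it.

How it is judged:
On the way, in this order (a step that is already met when the one before it is completed fails the run):
1. the nut is lowered through the slot at the taped place, long side along the slot (x of anchor in the frame of mark between -0.004 and 0.004 m and y of anchor in the frame of mark between -0.03 and 0.03 m and z of anchor in the frame of mark below 0.004 m and angle between the x axis of anchor and the y axis of mark, either way round below 0.2 rad), for 0.1 s.
2. pressed down below the lips, the nut is turned a quarter turn (x of anchor in the frame of mark between -0.004 and 0.004 m and y of anchor in the frame of mark between -0.03 and 0.03 m and z of anchor in the frame of mark below -0.0045 m and angle between the x axis of anchor and the x axis of mark, either way round below 0.35 rad), for 0.1 s.
At the end, for the whole second after the job is handed in: The nut sits across the slot within 30 mm of the middle of the tape, its long side square to the rail within 0.16 rad, upright within 0.08 rad, centred within 4 mm, risen so that its grooves hold both ribs (anchor's origin 1.0 to 4.5 mm below the rail's), at rest and released (x of anchor in the frame of mark between -0.004 and 0.004 m and y of anchor in the frame of mark between -0.03 and 0.03 m and z of anchor in the frame of mark between -0.0045 and -0.001 m and angle between the x axis of anchor and the x axis of mark, either way round below 0.16 rad and angle between anchor's own z axis and vertical below 0.08 rad and linear speed of anchor below 0.01 m/s and contact force between the fingers and anchor below 0.1 N); the robot touches nothing.
It fails at once if the nut is pressed on or against the rail with more than 30 N in all (contact force between anchor and rail above 30 N).
It fails at once if the fingers press on the rail or a rest with more than 10 N (contact force between the fingers and rail above 10 N or contact force between the fingers and dock_a above 10 N or contact force between the fingers and dock_b above 10 N).
It fails at once if another thing on the bench is moved by more than 20 mm (distance of any of model, jar, flask, wax_knife, bur_stand, bowl, thumb_knob from where it was at the start of the episode above 0.02 m).
It also fails if it takes over 72 s, if anything falls off the work surface, if the arm or the gripper's body presses on something with over 40 N, if the wrist force passes 120 N, or if a joint passes its speed limit or range.

### The arm

A 7-joint arm with a two-finger parallel gripper is mounted at the origin on the work surface. World frame = base frame: x ahead of the robot, y to its left, z up, the work surface at z = 0. Lengths are in m, angles in rad, forces in N, time in s.
With the tool pointing down it reaches from about 0.425 to 0.825 m from the base axis. Payload 3.6 kg.
Tool frame: the origin (TCP) lies midway between the tips of the shut fingers; the grasp point (between the pads) lies 19 mm behind it (robot.tcp_to_grasp is the distance from the TCP to the grasp point, in m); z points along the fingers, y is the line along which they close (so a half turn about z gives the same grasp; the last joint's range is limited). The gripper opens to 85 mm and grips with 20 to 120 N. Pads are 22 mm wide; open, the fingers measure 114 mm over their backs; the gripper's body (76 mm by 85 mm) begins 54 mm behind the grasp point. The pads swing forward as they close: fully open they stand 13 mm farther back than shut.
Start: joints at [-1.335, 0.615, -0.013, 1.423, 0.008, 1.103, -0.04], TCP at [0.168, 0.628, 0.231] pointing down, gripper open.
Joint ranges: [-3.12, 3.12], [-0.3, 2.06], [-1.34, 1.32], [0.26, 2.42], [-1.36, 4.5], [0.01, 1.98], [-2.84, 2.84]. Speed limits (rad/s): [2.79, 2.79, 3.14, 3.14, 3.14, 3.14, 3.14].

### API

Orientations are given as a rotation vector (axis times angle).
In Python, from rig import robot, vision gives the robot as it stands.
- The arm moves only by the tool arm_command, never from a script. Its arguments are lists of equal length, an entry for each row: "twist": the turn, a rotation vector about the tool's x, y, z in rad, a list of three; "xyz": the shift along the tool's x, y, z in mm, a list of three; "gripper": the opening, from -1 (shut) to 1 (fully open). In form: {"twist": [[rx, ry, rz], ...], "xyz": [[x, y, z], ...], "gripper": [gripper, ...]}. A call has 1 to 10 rows; each row is the pose to reach, as a shift and turn from the pose commanded when the call began, along the tool's axes at that moment; what a row does not reach only later rows make up. A row lasts 1/10 s, in which the tool goes at most 50 mm and 8.59 degrees, less where a joint would pass 70% of its speed; a pose out of reach is approached as far as the arm can. A call with a gripper value outside its range is refused whole. The fingers move at their own pace and stop on an object; the grip force is fixed at half the most. Time passes only in rows, so rows that repeat a pose let the fingers close. It gives the time, the measured TCP pose, the force, the opening and the grip force at its end, in the units of the state.
- robot.state(): the state, without advancing time (a new reading comes with each control period).
- vision.snapshot(name): name is "scene" or "top" or "wrist"; returns a dict with "img" (420x560x3 uint8, blue, green, red), "K" (3x3 intrinsics, pixels), "k1" (the pictures are not rectified: a ray, as slopes to the right and down, at radius r is drawn at 1 + k1 r^2 times it, then the intrinsics apply), "origin" and "rotation" of the camera in the world. Camera axes: x right, y down, z forward; pixel columns grow to the right and rows downward; lengths in m; the calibration is good to about 2 mm. A picture is of the moment at which its call begins. There is no depth.
- robot.sign_off(): hands the job in; it is judged then, once.
The state is a dict: "clock": time; "joints": joint angles; "qd": joint speeds; "joint_torque": joint torques, N m; "tool_pos": TCP position; "tcp_rot": TCP orientation; "contact_force": force on the tool from outside, world axes, zero at the start; "torque": the same for the moment, N m; "opening": finger opening in m; "finger_force": force on a finger pad.
Only numpy, scipy, OpenCV 4.12 (cv2) and the standard library are available. Lean on these libraries where they do the work, as an engineer would, in place of code of your own. Each camera call takes 0.05 s, during which the arm holds its last target. There are 200 camera calls.

## Working session

There is one attempt and no reset: what is moved stays moved. The work goes in short steps, Python scripts to look and compute and a tool call to move; the robot and the scene stay as the last step left them, time stands still between calls to the robot, and variables do not carry over. Pictures are saved under pics/ and viewed, at most 10 in all, crops included, and the job is handed in when it is done.

Besides the shell and the picture viewer there is one more tool, called after "Request:" in YAML: its name, and indented under it one key for each argument. arm_command: Moves the arm, as the interface text tells. Its arguments: {"type":"object","properties":{"twist":{"type":"array","items":{"type":"array","items":{"type":"number"}}},"xyz":{"type":"array","items":{"type":"array","items":{"type":"number"}}},"gripper":{"type":"array","items":{"type":"number"}}},"required":["twist","xyz","gripper"]}

```bash
ls; mkdir -p pics; cat > h.py <<'E'
import numpy as np, cv2
from rig import robot, vision
from scipy.spatial.transform import Rotation as R
def snap(name, fn=None):
    s=vision.snapshot(name)
    if fn: cv2.imwrite('pics/'+fn,s['img'])
    return s
def ray(s,u,v):
    d=np.array([s['k1'],0,0,0],float)
    K=np.array(s['K'],float)
    p=cv2.undistortPoints(np.array([[[u,v]]],float),K,np.r_[s['k1'],0,0,0])[0,0]
    d=np.array(s['rotation'])@np.array([p[0],p[1],1.]); return np.array(s['origin']),d
def onz(s,u,v,z):
    o,d=ray(s,u,v); return o+d*(z-o[2])/d[2]
def proj(s,P):
    p=cv2.projectPoints(np.array([P],float),cv2.Rodrigues(np.array(s['rotation']).T)[0],-np.array(s['rotation']).T@np.array(s['origin']),np.array(s['K'],float),np.r_[s['k1'],0,0,0])[0]
    return p[0,0]
E
python3 - <<'E'
from h import *
import pickle
a=snap('scene','scene0.png');b=snap('top','top0.png');c=snap('wrist','wrist0.png')
pickle.dump((a,b,c),open('s0.pkl','wb'))
for s in (a,b,c): print(s['origin'],np.round(s['rotation'],3).tolist(),s['K'][0][0],s['k1'])
print(robot.state())
E
```

```text
pics
[1.42522904 0.01837998 0.80033835] [-1.703, -1.662, 0.806] 529.1833731244553 0.012702329343979767
[0.24075187 0.02400805 1.3290571 ] [-2.122, 2.12, -0.203] 531.2558365526867 0.07271995401197412
[0.09197292 0.64775784 0.3718835 ] [2.284, 1.753, 0.273] 354.2985717741544 -0.007536790739667465
{'clock': 0.15, 'joints': array([-1.33550194,  0.61572955, -0.01260182,  1.42454484,  0.00810017,
        1.10338949, -0.04038805]), 'qd': array([-0.00103362, -0.00121481, -0.00271134, -0.00275626,  0.00101291,
       -0.00175843, -0.00030521]), 'joint_torque': array([ 8.28163902e-04, -4.69660592e+01,  2.59611038e-01, -1.71251088e+01,
        9.98324656e-03,  7.05835046e-03, -8.07578431e-06]), 'tool_pos': array([0.16807038, 0.6272861 , 0.23037856]), 'tcp_rot': array([-0.40992145, -3.11449402,  0.00315268]), 'contact_force': array([0.29215359, 0.16605892, 0.69716037]), 'torque': array([ 0.03102042, -0.0361972 ,  0.00620374]), 'finger_force': 0.0, 'opening': 0.08541567515269072}
```

View pics/scene0.png

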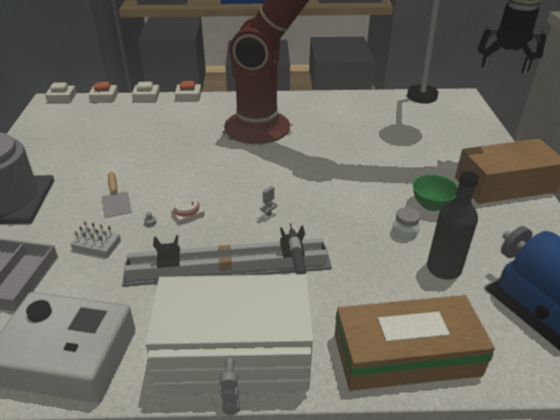

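View pics/top0.png

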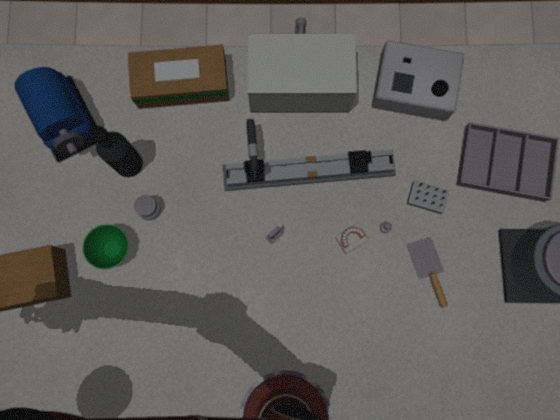

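The scene shows the nut upright at about (268,200), and the tape on the rail at about (225,257). In the top view the nut is at about (276,234) and the tape strips at about (311,159) and (311,173), with the rail running along the image's horizontal.

```bash
sed -i "s/s=vision.snapshot(name)/s=vision.snapshot(name); s['rotation']=R.from_rotvec(s['rotation']).as_matrix()/" h.py
python3 - <<'E'
from h import *
import pickle
a,b,c=pickle.load(open('s0.pkl','rb'))
for s in (a,b,c): s['rotation']=R.from_rotvec(s['rotation']).as_matrix()
pickle.dump((a,b,c),open('s0.pkl','wb'))
A=a['img'][180:290,115:345]; B=b['img'][115:250,215:405]; 
m=np.vstack([cv2.resize(x,(w,h),interpolation=cv2.INTER_CUBIC) for x,w,h in((A,600,287),(B,600,313))][:1]+[cv2.resize(B,(425,302),interpolation=cv2.INTER_CUBIC)] if 0 else [cv2.resize(A,(600,287),interpolation=cv2.INTER_CUBIC),np.hstack([cv2.resize(B,(437,311),interpolation=cv2.INTER_CUBIC),cv2.resize(b['img'][220:250,262:292],(163,311))])])
cv2.imwrite('pics/m0.png',np.clip(m*1.5,0,255).astype('uint8'))
for u,v,z in ((311,159,.045),(311,173,.045),(224,170,.045),(395,151,.045),(276,234,.079)): print(onz(b,u,v,z))
for u,v,z in ((225,248,.045),(225,266,.045),(268,190,.079)): print(onz(a,u,v,z))
E
```

```text
[ 0.61813089 -0.06907088  0.045     ]
[ 0.58195629 -0.0686543   0.045     ]
[0.58943617 0.1483486  0.045     ]
[ 0.6386447  -0.27929154  0.045     ]
[0.4233349  0.01872549 0.079     ]
[ 0.59571245 -0.06614692  0.045     ]
[ 0.64990425 -0.06354149  0.045     ]
[0.43714631 0.02746085 0.079     ]
```

View pics/m0.png

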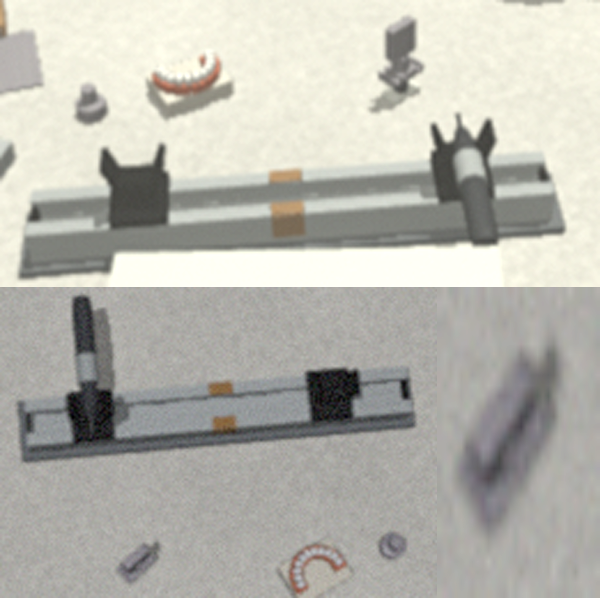

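The nut's tab lies diagonally, at about -48° in world. The tape strips are at mosaic (286,177) and (288,217) in scene, and (221,388) and (225,423) in top. The taped stretch between the two rests is clear.

```bash
cat >> h.py <<'E'
def move(p,yaw=None,ref=None):
    """shift (tool mm), twist for TCP at p pointing down, tool y along world yaw (mod 180)"""
    st=ref or robot.state(); T=R.from_rotvec(st['tcp_rot'])
    out=T.inv().apply(np.array(p)-st['tool_pos'])*1e3
    best=[]
    if yaw is not None:
        for k in (0,np.pi):
            y=np.array([np.cos(yaw+k),np.sin(yaw+k),0]); z=np.array([0,0,-1.]); x=np.cross(y,z)
            best.append((T.inv()*R.from_matrix(np.c_[x,y,z])).as_rotvec())
    print('shift',np.round(out,1),'twist',[np.round(b,4).tolist() for b in best])
E
python3 - <<'E'
from h import *
import pickle
a,b,c=pickle.load(open('s0.pkl','rb'))
st=robot.state();T=R.from_rotvec(st['tcp_rot']);print(np.round(T.as_matrix(),3).tolist())
print('cam in tool',T.inv().apply(c['origin']-st['tool_pos']),np.round((T.inv().as_matrix()@c['rotation']),3).tolist())
print('tcp px',proj(c,st['tool_pos']))
# nut tab two-view
P=cv2.triangulatePoints
o1,d1=ray(a,269.5,188.5);o2,d2=ray(b,276,234)
A=np.c_[d1,-d2];t=np.linalg.lstsq(A,o2-o1,rcond=None)[0];print(o1+d1*t[0],o2+d2*t[1])
for n,u,v,z in(('flask',120,155,.1),('bowl',105,246,.05),('jar',147,207,.05)):print(n,onz(b,u,v,z))
move([.38,.3,.30],np.radians(42)); 
E
```

```text
[[-0.966, 0.259, -0.0], [0.259, 0.966, -0.002], [-0.0, -0.002, -1.0]]
cam in tool [ 0.07879909 -0.00020181 -0.14150698] [[-0.0, -0.952, -0.307], [1.0, -0.0, -0.0], [0.0, -0.307, 0.952]]
tcp px [276.82646435 282.22870294]
[0.42425974 0.03111953 0.07385543] [0.42408244 0.01870386 0.073882  ]
flask [0.61069767 0.39129263 0.1       ]
bowl [0.39851445 0.42938414 0.05      ]
jar [0.49413272 0.333944   0.05      ]
shift [-289.4 -261.4  -69.1] twist [[-0.002, 0.0006, 0.576], [-0.0008, -0.0026, -2.5656]]
```

Request:
arm_command:
  twist:
    - [0, 0, 0.1]
    - [0, 0, 0.2]
    - [0, 0, 0.3]
    - [0, 0, 0.4]
    - [0, 0, 0.5]
    - [0, 0, 0.576]
    - [0, 0, 0.576]
    - [0, 0, 0.576]
    - [0, 0, 0.576]
    - [0, 0, 0.576]
  xyz:
    - [-10, -10, -50]
    - [-45, -40, -69]
    - [-80, -72, -69]
    - [-115, -104, -69]
    - [-150, -136, -69]
    - [-185, -167, -69]
    - [-220, -199, -69]
    - [-255, -230, -69]
    - [-289, -261, -69]
    - [-289, -261, -69]
  gripper: [1, 1, 1, 1, 1, 1, 1, 1, 1, 1]

```text
clock: 1.15
tool_pos: [0.3842, 0.2934, 0.3007]
tcp_rot: [1.296, 2.857, -0.004]
contact_force: [0.8, 0.3, -0.2]
opening: 0.0858
finger_force: 0.0
```

```bash
python3 - <<'E'
from h import *
print(robot.state()['tool_pos']); move([.43,.024,.22],np.radians(42))
E
```

```text
[0.38418554 0.29337277 0.30065078]
shift [-232.5 -142.9   81.8] twist [[-0.0006, 0.0048, -0.014], [0.0074, 0.001, 3.1276]]
```

Request:
arm_command:
  twist:
    - [0, 0, -0.014]
    - [0, 0, -0.014]
    - [0, 0, -0.014]
    - [0, 0, -0.014]
    - [0, 0, -0.014]
    - [0, 0, -0.014]
    - [0, 0, -0.014]
    - [0, 0, -0.014]
    - [0, 0, -0.014]
    - [0, 0, -0.014]
  xyz:
    - [-29, -18, 10]
    - [-58, -36, 20]
    - [-87, -54, 30]
    - [-116, -71, 40]
    - [-145, -89, 51]
    - [-174, -107, 61]
    - [-203, -125, 71]
    - [-232, -143, 82]
    - [-232, -143, 82]
    - [-232, -143, 82]
  gripper: [1, 1, 1, 1, 1, 1, 1, 1, 1, 1]

```text
clock: 2.15
tool_pos: [0.4286, 0.0327, 0.2181]
tcp_rot: [-1.26, -2.877, 0.0]
contact_force: [-0.0, 0.0, 0.2]
opening: 0.0854
finger_force: 0.0
```

```bash
python3 - <<'E'
from h import *
import pickle
c=snap('wrist','w1.png'); c['st']=robot.state(); pickle.dump(c,open('w1.pkl','wb'))
print(c['st']['tool_pos'],proj(c,[.43,.024,.079]),proj(c,[.43,.024,0]))
E
```

```text
[0.42873167 0.03377706 0.21826872] [270.61770996 206.86463592] [271.80267085 184.64574182]
```

View pics/w1.png

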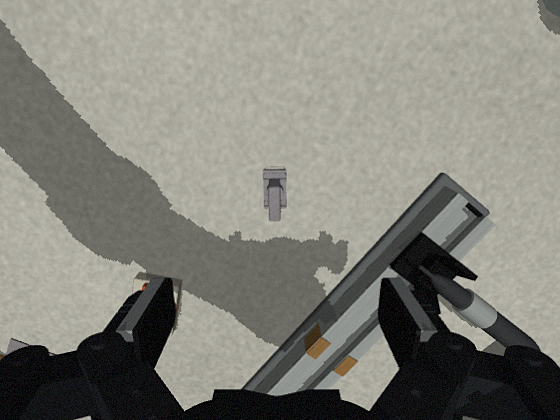

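The nut's long side runs along the image's vertical (tool x): plate at x 263–287, y 166–207, tab below at (275,~200–220). The rail runs diagonally, with tape at about (317,341) and (345,365). I'll zoom in on both.

```bash
python3 - <<'E'
import cv2,numpy as np
i=cv2.imread('pics/w1.png')
A=cv2.resize(i[155:230,235:315],(480,450),interpolation=cv2.INTER_NEAREST)
B=cv2.resize(i[310:390,290:370],(320,320),interpolation=cv2.INTER_NEAREST)
m=np.zeros((450,800,3),'uint8');m[:,:480]=A;m[:320,480:]=B
cv2.imwrite('pics/w1z.png',np.clip(m*1.4,0,255).astype('uint8'))
E
```

```text
(no output)
```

View pics/w1z.png

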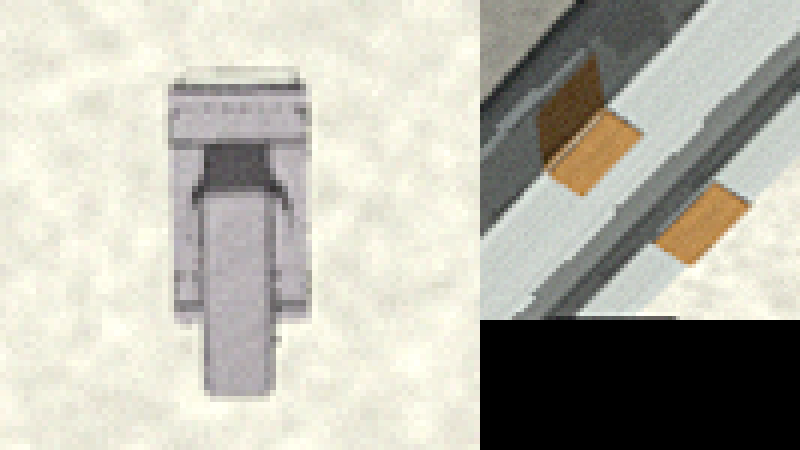

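```bash
python3 - <<'E'
from h import *
import pickle
c=pickle.load(open('w1.pkl','rb'))
f=lambda x,y:(235+x/6-.5,155+y/6-.5)
q=[onz(c,*f(*p),.079) for p in((204,190),(274,190),(274,397),(204,397))]
print(np.round(q,4).tolist(),[np.linalg.norm(q[i]-q[i-1]) for i in range(4)])
C=np.mean(q,0);l=(q[2]+q[3]-q[0]-q[1]);print('C',C,'long yaw',np.degrees(np.arctan2(l[1],l[0])))
g=lambda p:(290+(p[0]-480)/4-.5,310+p[1]/4-.5)
for z in(.038,.045,.052):
    t=np.array([onz(c,*g(p),z) for p in((608,108),(549,165),(642,132),(584,194),(716,182),(653,241),(749,207),(690,264))])
    m=(t[::2]+t[1::2])/2; d=(t[0::2]-t[1::2]).sum(0); 
    print(z,'wid',np.linalg.norm(m[3]-m[0]),np.linalg.norm(m[2]-m[1]),'len',np.linalg.norm(t[::2]-t[1::2],axis=1),'c',m.mean(0),'yaw',np.degrees(np.arctan2(d[1],d[0])))
# grasp: pads centre at z .062 -> tcp z
move([C[0],C[1],.12],np.radians(42))
E
```

```text
[[0.4169, 0.0358, 0.079], [0.4238, 0.0423, 0.079], [0.4441, 0.0205, 0.079], [0.4369, 0.0139, 0.079]] [np.float64(0.029719037821075444), np.float64(0.009490421433136761), np.float64(0.029717799169137988), np.float64(0.009790066963748355)]
C [0.43040296 0.02811073 0.079     ] long yaw -47.40264941162809
0.038 wid 0.052171320464942904 0.026079247830050042 len [0.02405807 0.02532616 0.02574491 0.0247109 ] c [ 0.60338188 -0.06696937  0.038     ] yaw 94.35760833353791
0.045 wid 0.051036314312385256 0.025511884257930578 len [0.02353468 0.02477518 0.02518482 0.02417331] c [ 0.59841869 -0.06354499  0.045     ] yaw 94.35760833353785
0.052 wid 0.049901308159827726 0.024944520685811114 len [0.02301129 0.0242242  0.02462473 0.02363572] c [ 0.5934555  -0.06012061  0.052     ] yaw 94.35760833353784
shift [-5.4 -2.6 98.3] twist [[0.0002, -0.0007, 0.0147], [0.0011, 0.0003, -3.1268]]
```

Request:
arm_command:
  twist:
    - [0, 0, 0.005]
    - [0, 0, 0.005]
    - [0, 0, 0.005]
    - [0, 0, 0.005]
    - [0, 0, 0.005]
  xyz:
    - [-3, -1, 30]
    - [-5.4, -2.6, 60]
    - [-5.4, -2.6, 90]
    - [-5.4, -2.6, 98]
    - [-5.4, -2.6, 98]
  gripper: [1, 1, 1, 1, 1]

```text
clock: 2.7
tool_pos: [0.43, 0.0283, 0.1198]
tcp_rot: [-1.261, -2.875, 0.001]
contact_force: [-0.6, -0.1, 0.1]
opening: 0.0854
finger_force: 0.0
```

```bash
python3 - <<'E'
from h import *
c=snap('wrist','w2.png')
s=robot.state();print(s['joints'],s['tool_pos'],s['contact_force'],proj(c,[.4304,.0281,.079]))
g=cv2.cvtColor(c['img'],cv2.COLOR_BGR2GRAY)
cv2.imwrite('pics/w2z.png',np.clip(cv2.resize(c['img'][150:310,200:360],(560,560))*1.4,0,255).astype('uint8'))
move([.4304,.0281,.048],np.radians(42.6))
E
```

```text
[-0.29666408  0.4707838   0.25378023  2.16079784 -0.22647056  0.53408419
  0.87016445] [0.4309163  0.02813137 0.12070486] [0.01079348 0.46185118 0.45076409] [276.73918546 246.53724237]
shift [ 0.3 -0.4 72.7] twist [[0.0004, -0.0002, 0.0004], [0.0003, 0.0007, -3.1412]]
```

View pics/w2z.png

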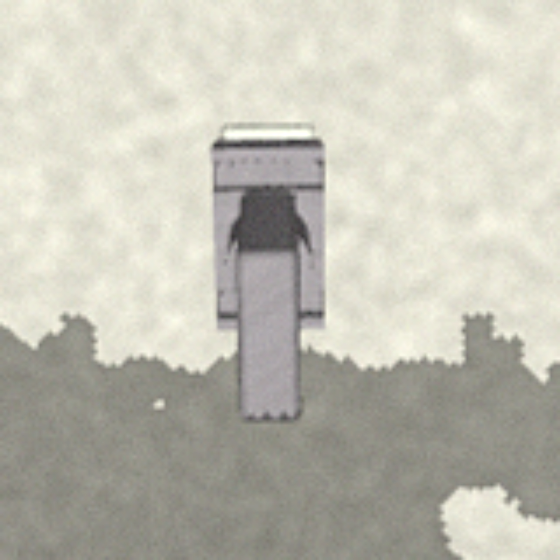

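The tab top is centred at about (277,245), against a predicted (277,246.5), so it is aligned. I'll descend and grip.

Request:
arm_command:
  twist:
    - [0, 0, 0]
    - [0, 0, 0]
    - [0, 0, 0]
    - [0, 0, 0]
    - [0, 0, 0]
    - [0, 0, 0]
    - [0, 0, 0]
    - [0, 0, 0]
    - [0, 0, 0]
    - [0, 0, 0]
  xyz:
    - [0, 0, 20]
    - [0, 0, 40]
    - [0, 0, 60]
    - [0, 0, 72]
    - [0, 0, 72]
    - [0, 0, 72]
    - [0, 0, 72]
    - [0, 0, 72]
    - [0, 0, 72]
    - [0, 0, 72]
  gripper: [1, 1, 1, 1, 1, -1, -1, -1, -1, -1]

```text
clock: 3.75
tool_pos: [0.4307, 0.0271, 0.0486]
tcp_rot: [1.265, 2.875, 0.0]
contact_force: [-1.1, 0.6, 0.3]
opening: 0.0123
finger_force: 0.0
```

Request:
arm_command:
  twist:
    - [0, 0, 0]
    - [0, 0, 0]
    - [0, 0, 0]
    - [0, 0, 0]
  xyz:
    - [0, 0, 0]
    - [0, 0, 0]
    - [0, 0, 0]
    - [0, 0, 0]
  gripper: [-1, -1, -1, -1]

```text
clock: 4.15
tool_pos: [0.4307, 0.0271, 0.0484]
tcp_rot: [1.265, 2.876, 0.0]
contact_force: [-0.2, 0.2, 1.0]
opening: 0.0094
finger_force: 60.5
```

```bash
python3 - <<'E'
from h import *
s=robot.state();print(s['tool_pos'],s['tcp_rot'],s['contact_force'],s['opening'],s['finger_force'])
E
```

```text
[0.43066078 0.0271204  0.04836677] [1.26477303e+00 2.87554766e+00 1.21969466e-04] [-0.15163523  0.15500349  1.01685063] 0.009355609478021406 60.51320672035217
```

```bash
python3 - <<'E'
from h import *
move([.60,-.136,.19],np.radians(4.4))
E
```

```text
shift [-234.7   14.6 -141.6] twist [[0.0002, 0.0001, 0.6653], [-0.0001, 0.0002, -2.4763]]
```

Request:
arm_command:
  twist:
    - [0, 0, 0]
    - [0, 0, 0]
    - [0, 0, 0]
    - [0, 0, 0.1]
    - [0, 0, 0.2]
    - [0, 0, 0.3]
    - [0, 0, 0.4]
    - [0, 0, 0.5]
    - [0, 0, 0.6]
    - [0, 0, 0.665]
  xyz:
    - [0, 0, -40]
    - [0, 0, -90]
    - [0, 0, -130]
    - [-30, 2, -142]
    - [-65, 4, -142]
    - [-100, 6, -142]
    - [-135, 8, -142]
    - [-170, 10, -142]
    - [-205, 13, -142]
    - [-234, 15, -142]
  gripper: [-1, -1, -1, -1, -1, -1, -1, -1, -1, -1]

```text
clock: 5.15
tool_pos: [0.6002, -0.1364, 0.1892]
tcp_rot: [-2.138, -2.3, 0.002]
contact_force: [0.3, -0.3, -2.7]
opening: 0.009
finger_force: 60.0
```

Request:
arm_command:
  twist:
    - [0, 0, 0]
    - [0, 0, 0]
    - [0, 0, 0]
    - [0, 0, 0]
  xyz:
    - [0, 0, 0]
    - [0, 0, 0]
    - [0, 0, 0]
    - [0, 0, 0]
  gripper: [-1, -1, -1, -1]

```text
clock: 5.55
tool_pos: [0.599, -0.1338, 0.1901]
tcp_rot: [-2.131, -2.306, -0.0]
contact_force: [-0.4, -0.7, -0.3]
opening: 0.0091
finger_force: 60.0
```

```bash
python3 - <<'E'
from h import *
import pickle
c=snap('wrist','w3.png'); s=c['st']=robot.state();pickle.dump(c,open('w3.pkl','wb'))
print(s['tool_pos'],s['tcp_rot'],s['contact_force'],s['joints'],proj(c,[.603,-.067,.04]))
print('tcp',proj(c,s['tool_pos']))
E
```

```text
[ 0.59916342 -0.13403842  0.19028962] [-2.13185444e+00 -2.30590191e+00 -5.26968227e-04] [-0.22312456  0.33753823 -1.84103982] [-0.10484784  0.63936586  0.49163699  1.59689257 -0.34386216  0.9933781
  0.57272478] [288.15439328 114.1934554 ]
tcp [276.84219514 282.36380249]
```

View pics/w3.png

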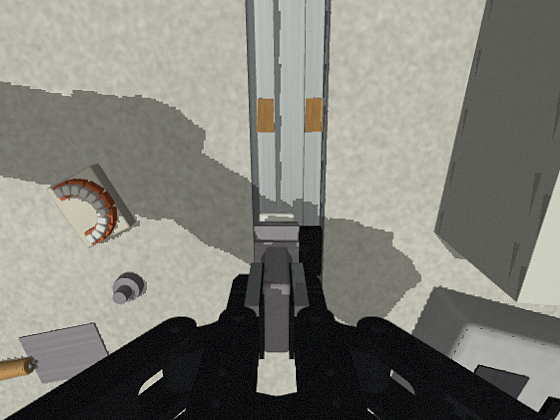

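The tape strips are at about (265,115) and (314,115), the slot running between columns ~274 and ~305. The nut hangs at (276,~225), held in the fingers, with the empty rest behind it.

```bash
python3 - <<'E'
from h import *
import pickle
c=pickle.load(open('w3.pkl','rb'));i=c['img']
A=cv2.resize(i[85:145,240:340],(800,480),interpolation=cv2.INTER_NEAREST)[:,:]
B=cv2.resize(i[205:255,240:315],(450,300),interpolation=cv2.INTER_NEAREST)
A=cv2.resize(i[92:138,245:340],(570,276),interpolation=cv2.INTER_NEAREST)
m=np.zeros((576,570,3),'uint8');m[:276]=A;m[276:,:450]=B
cv2.imwrite('pics/w3z.png',np.clip(m*1.4,0,255).astype('uint8'))
hsv=cv2.cvtColor(i,cv2.COLOR_BGR2HSV)
k=((hsv[...,0]>8)&(hsv[...,0]<22)&(hsv[...,1]>110)).astype('uint8');k[:, :240]=0;k[150:]=0;k[:,340:]=0
cs=cv2.findContours(k,0,2)[0]
for q in cs:
    if cv2.contourArea(q)>30: print(cv2.contourArea(q),cv2.boundingRect(q),cv2.boxPoints(cv2.minAreaRect(q)).round(1).tolist())
E
```

```text
441.0 (258, 99, 16, 33) [[257.29998779296875, 99.0], [272.0, 98.4000015258789], [273.29998779296875, 131.0], [258.70001220703125, 131.60000610351562]]
434.0 (305, 98, 16, 34) [[305.0, 98.0], [320.0, 98.0], [320.0, 131.0], [305.0, 131.0]]
```

View pics/w3z.png

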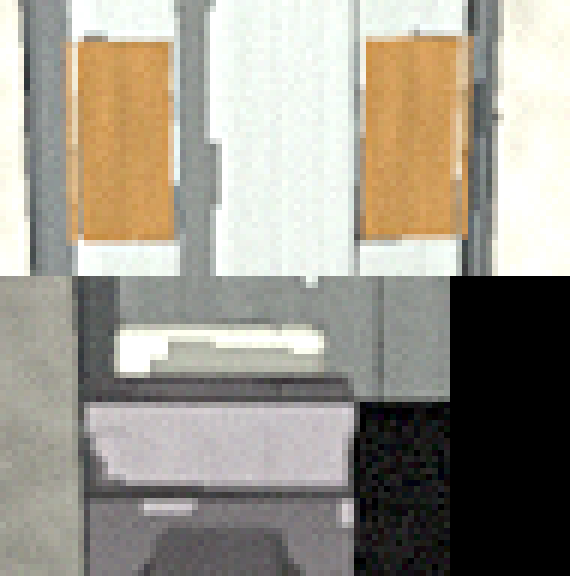

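```bash
python3 - <<'E'
from h import *
import pickle
c=pickle.load(open('w3.pkl','rb'));st=c['st'];T=R.from_rotvec(st['tcp_rot'])
tz=st['tool_pos'][2]
for u in(253.5,298.3): print('nut',T.inv().apply(onz(c,u,225.5,tz-.0189)-st['tool_pos'])*1e3)
mid=lambda x,y:(245+x/6-.5,92+y/6-.5)
for z in(.036,.038,.040,.042,.045):
    P=lambda x,y:onz(c,*mid(x,y),z)
    o1,o2,i1,i2=P(75,140),P(463,140),P(177,140),P(360,140)
    C=(o1+o2+i1+i2)/4; a,b=P(174,40),P(180,240); e,f=P(361,40),P(360,240)
    y=(a-b)+(e-f)
    print(z,'W',np.linalg.norm(o2-o1),np.linalg.norm(i2-i1),'L',np.linalg.norm(a-b),'C',C,(o1+o2)/2,(i1+i2)/2,'yaw',np.degrees(np.arctan2(y[1],y[0])))
# long rail line: inner right edge col of dark line? use flank/lip edges over long rows
g=cv2.cvtColor(c['img'],cv2.COLOR_BGR2GRAY).astype(int)
for r in(10,40,70,90,145,165,185,200): 
    print(r,[int(x) for x in np.where(abs(np.diff(g[r,240:340]))>18)[0]+240])
E
```

```text
nut [ 20.21276477 -11.22671441  18.92909087]
nut [20.21872024 10.34848176 18.91665486]
0.036 W 0.052151135925749416 0.024595951629231807 L 0.02599350977486078 C [ 0.6040968  -0.06757697  0.036     ] [ 0.60412999 -0.0675725   0.036     ] [ 0.6040636  -0.06758144  0.036     ] yaw 95.86704760138726
0.038 W 0.051798572767721276 0.024429672866033748 L 0.025817782942994482 C [ 0.60402085 -0.06749647  0.038     ] [ 0.60405382 -0.06749203  0.038     ] [ 0.60398788 -0.0675009   0.038     ] yaw 95.86704760138707
0.04 W 0.05144600960969315 0.024263394102835584 L 0.025642056111128214 C [ 0.60394491 -0.06741596  0.04      ] [ 0.60397766 -0.06741155  0.04      ] [ 0.60391217 -0.06742037  0.04      ] yaw 95.86704760138714
0.042 W 0.05109344645166513 0.02409711533963753 L 0.025466329279261925 C [ 0.60386897 -0.06733546  0.042     ] [ 0.60390149 -0.06733108  0.042     ] [ 0.60383645 -0.06733984  0.042     ] yaw 95.86704760138723
0.045 W 0.050564601714622875 0.023847697194840447 L 0.025202739031462494 C [ 0.60375506 -0.0672147   0.045     ] [ 0.60378724 -0.06721037  0.045     ] [ 0.60372287 -0.06721904  0.045     ] yaw 95.86704760138701
10 [244, 245, 246, 253, 254, 272, 273, 277, 278, 279, 303, 304, 305, 323, 324, 325, 328, 329, 330]
40 [245, 246, 247, 253, 254, 273, 278, 279, 303, 304, 305, 322, 323, 325, 327, 328, 329, 330]
70 [246, 247, 248, 254, 255, 256, 273, 279, 280, 303, 305, 322, 323, 328, 329]
90 [247, 255, 256, 273, 279, 280, 303, 304, 321, 322, 323, 324, 325, 327, 328]
145 [249, 256, 257, 274, 279, 280, 302, 304, 320, 321, 322, 323, 324, 325, 326]
165 [250, 257, 258, 274, 280, 281, 302, 304, 319, 320, 323, 325, 326]
185 [250, 251, 254, 255, 258, 259, 274, 275, 279, 280, 302, 303, 319, 320, 321, 323, 324, 325]
200 [251, 259, 269, 273, 274, 275, 281, 282, 292, 295, 302, 303, 319, 320, 324, 325]
```

```bash
python3 - <<'E'
from h import *
import pickle
c=pickle.load(open('w3.pkl','rb'))
for n,(u1,u2) in dict(slot=(288.35,288.5),outer=(288.75,289.25)).items():
    a,b=onz(c,u1,10,.04),onz(c,u2,200,.04);d=a-b
    t=(-.0674-b[1])/d[1];print(n,np.degrees(np.arctan2(d[1],d[0])),b+t*d)
# anchor at (1.1,0) tool; rail yaw psi
psi=np.radians(94.9)
tx=np.array([np.cos(psi),np.sin(psi),0])
tgt=np.array([.6042,-.0674,0.])-tx*.0011
print(tgt); tgt[2]=.15; move(tgt,psi-np.pi/2)
E
```

```text
slot 95.13046675220716 [ 0.60326304 -0.0674      0.04      ]
outer 95.26857258111446 [ 0.60373698 -0.0674      0.04      ]
[ 0.60429396 -0.06849598  0.        ]
shift [64.9 10.3 40.4] twist [[-0.0006, -0.0011, -0.0071], [-0.0018, 0.0009, 3.1345]]
```

Request:
arm_command:
  twist:
    - [0, 0, -0.01]
    - [0, 0, -0.01]
    - [0, 0, -0.01]
    - [0, 0, -0.01]
    - [0, 0, -0.01]
    - [0, 0, -0.01]
    - [0, 0, -0.01]
    - [0, 0, -0.01]
  xyz:
    - [30, 5, 10]
    - [55, 10, 25]
    - [65, 10.3, 50]
    - [65, 10.3, 75]
    - [65, 10.3, 95]
    - [65, 10.3, 95]
    - [65, 10.3, 95]
    - [65, 10.3, 95]
  gripper: [-1, -1, -1, -1, -1, -1, -1, -1]

```text
clock: 6.4
tool_pos: [0.606, -0.07, 0.0969]
tcp_rot: [2.121, 2.314, 0.003]
contact_force: [0.2, -0.3, -1.7]
opening: 0.0094
finger_force: 59.8
```

```bash
python3 - <<'E'
from h import *
import pickle
c=snap('wrist','w4.png'); s=c['st']=robot.state();pickle.dump(c,open('w4.pkl','wb'))
print(s['tool_pos'],s['contact_force'],s['joints'][6])
move([.6042,-.0685,.095],np.radians(5.1))
i=c['img']
cv2.imwrite('pics/w4z.png',np.clip(cv2.resize(i[120:280,200:360],(600,600),interpolation=cv2.INTER_NEAREST)*1.4,0,255).astype('uint8'))
E
```

```text
[ 0.60603592 -0.06996029  0.09694354] [-0.12974327 -0.18275419 -1.84377965] 0.5364930006147627
shift [ 1.6 -1.7  1.9] twist [[0.003, 0.0007, -0.002], [0.0011, -0.0047, 3.1396]]
```

View pics/w4z.png

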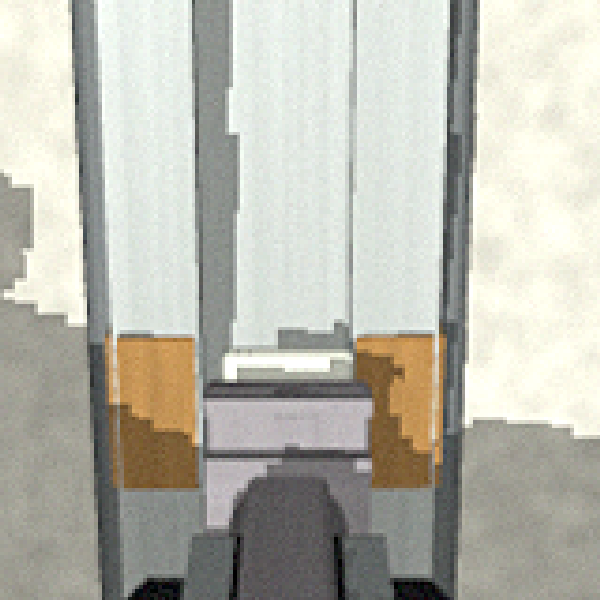

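The foot spans columns 224–354 in the zoom, with its middle at 289. The slot edges are at 199 and 354, middle 276.5, so the nut needs about 1.9 mm along −y of the tool, which matches the pose reading. I'll correct that and the small tilt.

Request:
arm_command:
  twist:
    - [0.003, 0, -0.002]
    - [0.003, 0, -0.002]
    - [0.003, 0, -0.002]
    - [0.003, 0, -0.002]
  xyz:
    - [1.5, -1.8, 1]
    - [1.5, -1.8, 1]
    - [1.5, -1.8, 1]
    - [1.5, -1.8, 1]
  gripper: [-1, -1, -1, -1]

```text
clock: 6.85
tool_pos: [0.6031, -0.0683, 0.0945]
tcp_rot: [-2.119, -2.317, 0.003]
contact_force: [0.9, -0.2, -2.0]
opening: 0.009
finger_force: 59.8
```

```bash
python3 - <<'E'
from h import *
c=snap('wrist','w5.png'); s=robot.state()
print(s['tool_pos'],s['contact_force'],s['joint_torque'])
move([.6042,-.0685,.095],np.radians(5.1))
g=cv2.cvtColor(c['img'],cv2.COLOR_BGR2GRAY).astype(int)
for r in(214,216,217,219): print(r,g[r,245:302].tolist())
E
```

```text
[ 0.60312714 -0.06833488  0.09439756] [-0.46165317  0.15068821 -1.93426026] [-2.64073047e-02 -4.66459823e+01  6.01266593e+00 -1.28097439e+01
  1.11599025e-02  1.19430281e-02 -1.35616233e-04]
shift [-0.3  1.1 -0.6] twist [[-0.0029, 0.0001, 0.0], [-0.0002, -0.0045, -3.1416]]
214 [79, 82, 86, 88, 81, 85, 86, 81, 82, 92, 91, 120, 158, 94, 111, 154, 148, 149, 173, 175, 167, 148, 171, 168, 164, 168, 169, 171, 172, 171, 169, 171, 166, 169, 171, 168, 170, 166, 175, 177, 178, 176, 176, 174, 172, 176, 170, 162, 133, 85, 96, 104, 84, 87, 134, 80, 81]
216 [107, 117, 116, 118, 119, 116, 113, 113, 116, 115, 113, 120, 127, 109, 138, 193, 204, 207, 204, 207, 208, 207, 207, 213, 205, 204, 208, 206, 201, 200, 203, 203, 197, 201, 201, 201, 204, 208, 187, 110, 119, 121, 119, 130, 174, 168, 169, 164, 138, 96, 103, 96, 90, 72, 100, 70, 65]
217 [111, 110, 112, 119, 116, 118, 116, 116, 113, 110, 109, 119, 123, 108, 148, 191, 211, 198, 164, 170, 175, 170, 172, 171, 168, 173, 166, 181, 215, 210, 206, 208, 211, 207, 206, 210, 209, 215, 194, 118, 122, 128, 129, 128, 124, 123, 122, 120, 103, 96, 105, 97, 91, 69, 97, 73, 67]
219 [109, 106, 113, 114, 118, 118, 115, 114, 111, 116, 115, 116, 128, 98, 130, 205, 193, 120, 127, 123, 131, 130, 131, 130, 130, 129, 128, 128, 122, 123, 121, 119, 120, 122, 124, 120, 119, 122, 125, 127, 128, 131, 127, 130, 133, 130, 133, 129, 115, 99, 105, 103, 93, 78, 100, 77, 64]
```

Request:
arm_command:
  twist:
    - [-0.003, 0, 0]
    - [-0.003, 0, 0]
    - [-0.003, 0, 0]
    - [-0.003, 0, 0]
    - [-0.003, 0, 0]
  xyz:
    - [0, 0.9, 0]
    - [0, 0.9, 0]
    - [0, 0.9, 0]
    - [0, 0.9, 0]
    - [0, 0.9, 0]
  gripper: [-1, -1, -1, -1, -1]

```text
clock: 7.4
tool_pos: [0.604, -0.0682, 0.0943]
tcp_rot: [-2.12, -2.318, 0.0]
contact_force: [-0.0, 0.1, -1.4]
opening: 0.0091
finger_force: 59.8
```

```bash
python3 - <<'E'
from h import *
for k in range(3):
    c=snap('wrist'); s=robot.state()
    print(s['tool_pos'],s['contact_force']); move([.6042,-.0685,.095],np.radians(5.1))
g=cv2.cvtColor(c['img'],cv2.COLOR_BGR2GRAY).astype(int)
for r in(208,214,216,217,218): print(r,g[r,250:305].tolist())
E
```

```text
[ 0.60397048 -0.06824675  0.09429612] [-0.4276994  -0.61533003 -1.33188853]
shift [-0.3  0.2 -0.7] twist [[-0.0001, 0.0001, -0.0], [0.0001, 0.0001, 3.1416]]
[ 0.60394856 -0.06822908  0.09427894] [ 0.0093237   0.23667489 -1.43478837]
shift [-0.3  0.2 -0.7] twist [[-0.0001, 0.0, -0.0], [0.0, 0.0002, 3.1416]]
[ 0.60397021 -0.06821859  0.09431599] [-0.08960315 -0.36982462 -2.11576005]
shift [-0.3  0.2 -0.7] twist [[-0.0001, 0.0, 0.0001], [-0.0, -0.0001, -3.1415]]
208 [164, 159, 154, 157, 160, 148, 94, 90, 103, 102, 103, 104, 102, 102, 101, 119, 165, 163, 166, 163, 163, 148, 130, 134, 133, 138, 136, 134, 135, 129, 134, 133, 139, 129, 95, 98, 99, 97, 100, 99, 100, 102, 101, 101, 94, 94, 86, 126, 163, 156, 158, 160, 158, 159, 157]
214 [94, 105, 106, 103, 111, 125, 124, 75, 96, 116, 169, 170, 171, 163, 155, 172, 170, 168, 173, 171, 164, 172, 167, 169, 169, 176, 170, 167, 173, 172, 172, 174, 175, 175, 177, 175, 172, 171, 171, 169, 174, 175, 164, 124, 85, 94, 87, 100, 113, 107, 110, 111, 110, 112, 109]
216 [117, 118, 113, 110, 123, 141, 122, 79, 106, 151, 188, 204, 205, 203, 207, 208, 207, 206, 207, 204, 201, 203, 200, 199, 199, 199, 202, 202, 200, 200, 207, 187, 107, 114, 123, 120, 136, 171, 170, 172, 168, 169, 164, 137, 101, 94, 84, 93, 90, 72, 65, 61, 63, 65, 71]
217 [115, 110, 114, 110, 120, 140, 123, 76, 109, 147, 188, 206, 208, 200, 165, 171, 170, 169, 171, 182, 212, 213, 209, 212, 209, 211, 210, 211, 207, 210, 211, 198, 119, 125, 128, 128, 127, 120, 121, 121, 121, 120, 125, 112, 96, 94, 85, 91, 82, 61, 73, 69, 73, 73, 66]
218 [117, 111, 114, 110, 120, 142, 120, 79, 104, 146, 191, 199, 203, 186, 108, 116, 119, 119, 115, 136, 173, 173, 172, 174, 174, 174, 170, 169, 169, 174, 175, 159, 127, 127, 128, 130, 131, 125, 129, 125, 127, 127, 126, 114, 100, 98, 86, 84, 76, 63, 74, 74, 67, 68, 72]
```

Request:
arm_command:
  twist:
    - [0, 0, 0]
    - [0, 0, 0]
    - [0, 0, 0]
    - [0, 0, 0]
    - [0, 0, 0]
    - [0, 0, 0]
    - [0, 0, 0]
  xyz:
    - [0, 0, 4]
    - [0, 0, 8]
    - [0, 0, 12]
    - [0, 0, 16]
    - [0, 0, 20]
    - [0, 0, 20]
    - [0, 0, 20]
  gripper: [-1, -1, -1, -1, -1, -1, -1]

```text
clock: 8.25
tool_pos: [0.6039, -0.0683, 0.0742]
tcp_rot: [-2.12, -2.318, 0.0]
contact_force: [0.2, -0.3, -1.4]
opening: 0.0089
finger_force: 59.9
```

```bash
python3 - <<'E'
from h import *
c=snap('wrist','w6.png'); s=robot.state()
print(s['tool_pos'],s['contact_force']); move([.6042,-.0685,.075],np.radians(5.1))
g=cv2.cvtColor(c['img'],cv2.COLOR_BGR2GRAY).astype(int)
for r in(195,200,205,210,215,220,225,229): print(r,g[r,246:308].tolist())
E
```

```text
[ 0.60406979 -0.06829792  0.07437375] [ 0.37914313  0.08420028 -1.9619752 ]
shift [-0.2  0.1 -0.6] twist [[0.0001, 0.0001, -0.0], [0.0002, -0.0002, 3.1416]]
195 [164, 167, 162, 164, 162, 160, 167, 151, 59, 104, 102, 107, 101, 102, 103, 103, 108, 101, 95, 120, 172, 169, 165, 165, 160, 160, 163, 157, 164, 163, 163, 163, 165, 164, 160, 162, 165, 162, 167, 164, 165, 163, 161, 164, 163, 161, 167, 168, 163, 164, 161, 166, 145, 105, 170, 161, 162, 162, 164, 158, 162, 160]
200 [167, 166, 164, 162, 161, 163, 169, 154, 81, 106, 101, 107, 102, 106, 104, 105, 103, 99, 123, 168, 159, 163, 164, 165, 162, 162, 160, 161, 157, 166, 163, 167, 163, 161, 164, 163, 165, 158, 159, 163, 161, 162, 164, 161, 163, 160, 167, 165, 165, 166, 159, 163, 144, 108, 171, 163, 158, 161, 158, 160, 160, 161]
205 [163, 164, 159, 162, 157, 164, 167, 151, 76, 101, 102, 101, 106, 104, 103, 104, 104, 99, 122, 169, 167, 165, 160, 165, 158, 157, 159, 161, 160, 161, 158, 162, 163, 161, 161, 163, 166, 159, 161, 164, 159, 162, 161, 159, 157, 165, 162, 166, 163, 164, 164, 162, 142, 94, 168, 158, 161, 167, 161, 165, 158, 156]
210 [
[... 787 characters left out ...]
126, 127, 127, 125, 126, 125, 124, 128, 130, 120, 107, 95, 100, 99, 103, 80, 74, 93, 118, 166, 160, 163, 156, 155, 156]
225 [123, 125, 125, 121, 116, 122, 132, 147, 93, 48, 57, 57, 53, 58, 56, 51, 45, 48, 43, 46, 53, 53, 50, 53, 53, 52, 51, 51, 53, 44, 45, 53, 49, 54, 47, 52, 54, 57, 52, 53, 51, 52, 52, 55, 60, 51, 51, 53, 53, 54, 55, 52, 63, 88, 98, 96, 123, 121, 124, 119, 125, 115]
229 [116, 118, 113, 112, 119, 110, 115, 127, 145, 133, 132, 133, 137, 133, 132, 136, 133, 134, 135, 138, 138, 134, 137, 133, 138, 133, 137, 137, 137, 130, 131, 137, 136, 131, 138, 133, 135, 133, 136, 131, 132, 135, 129, 132, 136, 133, 134, 135, 132, 130, 138, 138, 129, 109, 94, 119, 114, 108, 116, 118, 111, 112]
```

The nut (254–299) and the slot (253.5–299) are centred together. I'll go on slowly.

Request:
arm_command:
  twist:
    - [0, 0, 0]
    - [0, 0, 0]
    - [0, 0, 0]
    - [0, 0, 0]
    - [0, 0, 0]
    - [0, 0, 0]
  xyz:
    - [0, 0, 2]
    - [0, 0, 4]
    - [0, 0, 5]
    - [0, 0, 6]
    - [0, 0, 7]
    - [0, 0, 7]
  gripper: [-1, -1, -1, -1, -1, -1]

```text
clock: 8.9
tool_pos: [0.6039, -0.0682, 0.0671]
tcp_rot: [-2.12, -2.318, 0.0]
contact_force: [-0.7, -0.1, -1.9]
opening: 0.0091
finger_force: 59.9
```

Request:
arm_command:
  twist:
    - [0, 0, 0]
    - [0, 0, 0]
    - [0, 0, 0]
    - [0, 0, 0]
  xyz:
    - [0, 0, 1]
    - [0, 0, 2]
    - [0, 0, 2]
    - [0, 0, 2]
  gripper: [-1, -1, -1, -1]

```text
clock: 9.3
tool_pos: [0.604, -0.0682, 0.0653]
tcp_rot: [-2.12, -2.318, 0.0]
contact_force: [0.0, 0.7, -2.7]
opening: 0.0092
finger_force: 59.9
```

Request:
arm_command:
  twist:
    - [0, 0, 0]
    - [0, 0, 0]
    - [0, 0, 0]
    - [0, 0, 0]
  xyz:
    - [0, 0, 1]
    - [0, 0, 2]
    - [0, 0, 2]
    - [0, 0, 2]
  gripper: [-1, -1, -1, -1]

```text
clock: 9.7
tool_pos: [0.6039, -0.0682, 0.0632]
tcp_rot: [-2.12, -2.318, 0.0]
contact_force: [0.1, 0.7, -1.4]
opening: 0.0088
finger_force: 59.9
```

Request:
arm_command:
  twist:
    - [0, 0, 0]
    - [0, 0, 0]
    - [0, 0, 0]
    - [0, 0, 0]
  xyz:
    - [0, 0, 1]
    - [0, 0, 2]
    - [0, 0, 2]
    - [0, 0, 2]
  gripper: [-1, -1, -1, -1]

```text
clock: 10.1
tool_pos: [0.6039, -0.0682, 0.0613]
tcp_rot: [-2.12, -2.318, 0.0]
contact_force: [0.9, -0.4, -1.3]
opening: 0.0091
finger_force: 59.9
```

Request:
arm_command:
  twist:
    - [0, 0, 0]
    - [0, 0, 0]
    - [0, 0, 0]
    - [0, 0, 0]
  xyz:
    - [0, 0, 1]
    - [0, 0, 2]
    - [0, 0, 2]
    - [0, 0, 2]
  gripper: [-1, -1, -1, -1]

```text
clock: 10.5
tool_pos: [0.6041, -0.0683, 0.0597]
tcp_rot: [2.12, 2.318, 0.0]
contact_force: [0.3, -0.1, 2.3]
opening: 0.0092
finger_force: 60.5
```

Request:
arm_command:
  twist:
    - [0, 0, 0]
    - [0, 0, 0]
    - [0, 0, 0]
    - [0, 0, 0]
    - [0, 0, 0]
  xyz:
    - [0, 0, 1]
    - [0, 0, 2]
    - [0, 0, 3]
    - [0, 0, 4]
    - [0, 0, 4]
  gripper: [-1, -1, -1, -1, -1]

```text
clock: 11.0
tool_pos: [0.6042, -0.0683, 0.0555]
tcp_rot: [2.12, 2.318, 0.0]
contact_force: [-0.3, 0.4, 5.2]
opening: 0.009
finger_force: 61.0
```

Request:
arm_command:
  twist:
    - [0, 0, 0]
    - [0, 0, 0]
    - [0, 0, 0]
    - [0, 0, 0]
    - [0, 0, 0]
  xyz:
    - [0, 0, 1]
    - [0, 0, 2]
    - [0, 0, 3]
    - [0, 0, 4]
    - [0, 0, 4]
  gripper: [-1, -1, -1, -1, -1]

```text
clock: 11.5
tool_pos: [0.6042, -0.0683, 0.052]
tcp_rot: [2.12, 2.318, 0.001]
contact_force: [-2.4, 0.6, 9.3]
opening: 0.0091
finger_force: 61.5
```

Request:
arm_command:
  twist:
    - [0, 0, 0]
    - [0, 0, 0]
    - [0, 0, 0]
    - [0, 0, 0]
  xyz:
    - [0, 0, 0.6]
    - [0, 0, 1.2]
    - [0, 0, 1.8]
    - [0, 0, 1.8]
  gripper: [-1, -1, -1, -1]

```text
clock: 11.9
tool_pos: [0.6042, -0.0683, 0.0505]
tcp_rot: [2.12, 2.318, 0.001]
contact_force: [-2.1, -0.1, 9.8]
opening: 0.0091
finger_force: 61.6
```

```bash
python3 - <<'E'
from h import *
F=[];
for k in range(4):
    snap('wrist'); s=robot.state(); F.append(np.r_[s['contact_force'],s['torque'],s['tool_pos']])
print(np.mean(F,0).round(4),s['joints'][6],s['joints'][4])
move([.6042,-.0685,.0503],np.radians(5.1+90))
E
```

```text
[-2.1770e+00  7.2820e-01  8.8325e+00  1.6510e-01  5.4670e-01 -3.8000e-03
  6.0420e-01 -6.8300e-02  5.0600e-02] 0.5655563268387684 -0.4473232499801606
shift [-0.2 -0.   0.3] twist [[0.0007, 0.0004, -1.5709], [0.0004, -0.0007, 1.5707]]
```

Request:
arm_command:
  twist:
    - [0, 0, 0]
    - [0, 0, 0]
    - [0, 0, 0]
  xyz:
    - [0, -0.2, 0.4]
    - [0, -0.4, 0.8]
    - [0, -0.4, 0.8]
  gripper: [-1, -1, -1]

```text
clock: 12.4
tool_pos: [0.6042, -0.0683, 0.0499]
tcp_rot: [2.12, 2.317, 0.002]
contact_force: [-2.1, 0.8, 9.7]
opening: 0.0088
finger_force: 61.7
```

```bash
cat > f.py <<'E'
from h import *
F=[]
for k in range(4):
    snap('wrist'); s=robot.state(); F.append(np.r_[s['contact_force'],s['torque'],s['tool_pos']])
print(np.mean(F,0).round(4),s['joints'][6],s['tcp_rot'])
E
python3 f.py
```

```text
[-1.8524e+00  4.2970e-01  9.9017e+00  1.9270e-01  5.2890e-01  9.5000e-03
  6.0420e-01 -6.8300e-02  5.0000e-02] 0.5664848041624991 [2.11973240e+00 2.31744386e+00 1.80120345e-03]
```

Request:
arm_command:
  twist:
    - [0, 0, 0]
    - [0, 0, 0]
    - [0, 0, 0]
  xyz:
    - [0, -0.4, 0]
    - [0, -0.8, 0.2]
    - [0, -0.8, 0.2]
  gripper: [-1, -1, -1]

```text
clock: 12.9
tool_pos: [0.6041, -0.0683, 0.05]
tcp_rot: [2.119, 2.317, 0.003]
contact_force: [-1.1, 0.7, 9.6]
opening: 0.0092
finger_force: 61.7
```

```bash
python3 f.py
```

```text
[-1.1062  0.9519  9.8124  0.2293  0.3545 -0.0108  0.6041 -0.0683  0.05  ] 0.5672797021386828 [2.11880993 2.31658744 0.00335133]
```

Request:
arm_command:
  twist:
    - [0, 0, -0.1]
    - [0, 0, -0.2]
    - [0, 0, -0.3]
    - [0, 0, -0.4]
    - [0, 0, -0.5]
    - [0, 0, -0.5]
  xyz:
    - [0, 0.1, 0]
    - [0, 0.2, 0]
    - [0, 0.3, 0]
    - [0.1, 0.4, 0]
    - [0.1, 0.5, 0]
    - [0.1, 0.5, 0]
  gripper: [-1, -1, -1, -1, -1, -1]

```text
clock: 13.7
tool_pos: [0.6053, -0.0687, 0.0503]
tcp_rot: [1.477, 2.768, 0.003]
contact_force: [-0.8, -0.4, 9.2]
opening: 0.0092
finger_force: 61.7
```

```bash
cat >> f.py <<'E'
T=R.from_rotvec(s['tcp_rot']).as_matrix(); print('tool x yaw',np.degrees(np.arctan2(T[1,0],T[0,0])),'tilt',np.degrees(np.arccos(-T[2,2])),'nut',s['tool_pos']+T[:,0]*.0011)
E
python3 f.py
```

```text
[-1.6770e-01  1.3720e-01  9.3488e+00  6.5000e-02  1.3840e-01  5.2000e-03
  6.0540e-01 -6.8700e-02  5.0200e-02] 0.9327118975847961 [1.47883507e+00 2.76649699e+00 2.73030551e-03]
tool x yaw 123.74605510890424 tilt 0.2839942231746271 nut [ 0.60474056 -0.06773503  0.05022862]
```

Request:
arm_command:
  twist:
    - [0, 0, -0.1]
    - [0, 0, -0.2]
    - [0, 0, -0.3]
    - [0, 0, -0.4]
    - [0, 0, -0.5]
    - [0, 0, -0.5]
  xyz:
    - [0.2, -0.3, 0.3]
    - [0.2, -0.2, 0.3]
    - [0.2, 0, 0.3]
    - [0.3, 0.1, 0.3]
    - [0.3, 0.2, 0.3]
    - [0.3, 0.2, 0.3]
  gripper: [-1, -1, -1, -1, -1, -1]

```text
clock: 14.5
tool_pos: [0.6055, -0.0683, 0.0501]
tcp_rot: [0.746, 3.046, 0.002]
contact_force: [0.6, 0.4, 10.0]
opening: 0.0088
finger_force: 61.7
```

```bash
python3 f.py
```

```text
[-0.1108  0.2182  9.4659  0.0507  0.133   0.0459  0.6055 -0.0682  0.05  ] 1.2921547414183503 [7.48412626e-01 3.04572615e+00 1.12910437e-03]
tool x yaw 152.38870511920607 tilt 0.30429492147029247 nut [ 0.60453929 -0.06771218  0.05001418]
```

Request:
arm_command:
  twist:
    - [0, 0, -0.1]
    - [0, 0, -0.2]
    - [0, 0, -0.3]
    - [0, 0, -0.4]
    - [0, 0, -0.5]
    - [0, 0, -0.571]
    - [0, 0, -0.571]
    - [0, 0, -0.571]
  xyz:
    - [0.2, 0, 0]
    - [0.2, 0.1, 0]
    - [0.2, 0.2, 0]
    - [0.3, 0.3, 0]
    - [0.3, 0.4, 0]
    - [0.3, 0.5, 0]
    - [0.3, 0.5, 0]
    - [0.3, 0.5, 0]
  gripper: [-1, -1, -1, -1, -1, -1, -1, -1]

```text
clock: 15.5
tool_pos: [0.6056, -0.0674, 0.05]
tcp_rot: [-0.14, 3.133, -0.001]
contact_force: [0.8, 0.8, 10.2]
opening: 0.0093
finger_force: 61.7
```

```bash
python3 f.py
```

```text
[ 1.3420e-01  4.1750e-01  9.8444e+00  2.8000e-03  1.4410e-01  1.5300e-02
  6.0560e-01 -6.7400e-02  5.0000e-02] 1.7001792750495663 [-1.39748539e-01  3.13295329e+00 -9.80207865e-04]
tool x yaw -174.89177713146233 tilt 0.31851915322808916 nut [ 0.60451419 -0.06752659  0.05004761]
```

Request:
arm_command:
  twist:
    - [0, 0, 0]
    - [0, 0, 0]
    - [0, 0, 0]
    - [0, 0, 0]
    - [0, 0, 0]
  xyz:
    - [0, 0, -1]
    - [0, 0, -2]
    - [0, 0, -3]
    - [0, 0, -4]
    - [0, 0, -4]
  gripper: [-1, -1, -1, -1, -1]

```text
clock: 16.2
tool_pos: [0.6055, -0.0675, 0.0537]
tcp_rot: [-0.14, 3.133, -0.001]
contact_force: [-0.5, 0.3, 7.2]
opening: 0.0093
finger_force: 61.4
```

```bash
python3 f.py
```

```text
[ 7.3340e-01 -3.0980e-01  6.6176e+00 -5.7000e-03 -4.8900e-02 -3.6000e-03
  6.0550e-01 -6.7400e-02  5.3600e-02] 1.7004185256462465 [-1.39674922e-01  3.13315649e+00 -9.98075236e-04]
tool x yaw -174.89479973045164 tilt 0.30722725366286263 nut [ 0.60444835 -0.06754099  0.05352582]
```

Request:
arm_command:
  twist:
    - [0, 0, 0]
    - [0, 0, 0]
    - [0, 0, 0]
  xyz:
    - [0, 0, -0.5]
    - [0, 0, -1.2]
    - [0, 0, -1.2]
  gripper: [-1, -1, -1]

```text
clock: 16.7
tool_pos: [0.6054, -0.0674, 0.0541]
tcp_rot: [-0.14, 3.134, -0.001]
contact_force: [3.8, -0.4, 2.6]
opening: 0.0091
finger_force: 60.7
```

```bash
python3 f.py
```

```text
[ 3.3429 -0.3733  4.397  -0.1002 -0.7077 -0.03    0.6052 -0.0674  0.0541] 1.700457818389661 [-1.39776159e-01  3.13515135e+00 -6.54812366e-04]
tool x yaw -174.8944295941573 tilt 0.19211266062947513 nut [ 0.60368516 -0.06748138  0.0540458 ]
```

Request:
arm_command:
  twist:
    - [0, 0, 0]
    - [0, 0, 0]
    - [0, 0, 0]
    - [0, 0, 0]
    - [0, 0, 0]
    - [0, 0, 0]
  xyz:
    - [0, 0, 0]
    - [0, 0, 0]
    - [0, 0, 0]
    - [0, 0, 0]
    - [0, 0, 0]
    - [0, 0, 0]
  gripper: [-0.5, -0.2, 0, 0, 0, 0]

```text
clock: 17.5
tool_pos: [0.6029, -0.0672, 0.0532]
tcp_rot: [0.14, -3.138, -0.0]
contact_force: [0.0, -0.0, 0.6]
opening: 0.0425
finger_force: 0.0
```

Request:
arm_command:
  twist:
    - [0, 0, 0]
    - [0, 0, 0]
    - [0, 0, 0]
    - [0, 0, 0]
    - [0, 0, 0]
    - [0, 0, 0]
    - [0, 0, 0]
  xyz:
    - [0, 0, -10]
    - [0, 0, -25]
    - [0, 0, -45]
    - [0, 0, -75]
    - [0, 0, -105]
    - [0, 0, -120]
    - [0, 0, -120]
  gripper: [0, 0, 0, 0, 0, 0, 0]

```text
clock: 18.2
tool_pos: [0.6051, -0.0674, 0.177]
tcp_rot: [-0.14, 3.132, -0.002]
contact_force: [0.4, 0.2, 0.1]
opening: 0.0428
finger_force: 0.0
```

```bash
python3 f.py; python3 - <<'E'
from h import *
c=snap('wrist','w9.png');d=snap('scene')
print('mark lips',proj(c,[.604,-.0674,.041]),'tab',proj(c,[.604,-.0674,.041+.046]))
m=np.hstack([cv2.resize(c['img'][170:330,200:360],(400,400)),cv2.resize(d['img'][215:285,190:260],(400,400))])
cv2.imwrite('pics/w9z.png',np.clip(m*1.4,0,255).astype('uint8'))
E
```

```text
[-0.6338 -0.188  -0.0346  0.026   0.004   0.0137  0.6028 -0.0672  0.1733] 1.7095000694961535 [ 1.40052733e-01 -3.13564380e+00 -4.33902921e-04]
tool x yaw -174.8851642439044 tilt 0.16250119810428673 nut [ 0.60111207 -0.06727184  0.17217358]
mark lips [275.83267616 203.52681556] tab [275.78580462 222.61222125]
```

View pics/w9z.png

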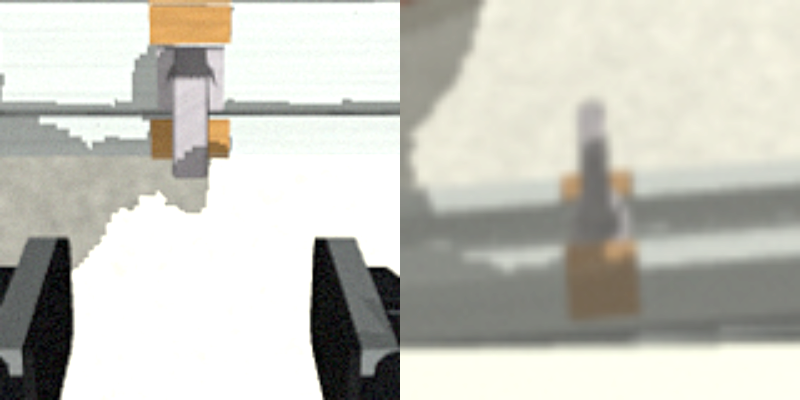

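The nut stands upright between the two tape strips with its ends under both lips. Its tab is square across the slot, its top at about (276,221), within about 1 mm of the predicted place. The gripper is clear of it.

```bash
python3 -c "
from rig import robot
print(robot.sign_off())"
```

```text
the job is handed in; nothing more can be done
None
```

The job is handed in: the nut went in at the tape, was pressed down and turned a quarter turn, and now sits upright across the slot with its grooves on both ribs, released; no verdict was returned.

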